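# Open the press mould and lay out the dry tile

### The arm

A 7-joint arm with a two-finger parallel gripper is mounted at the origin on the work surface. World frame = base frame: x ahead of the robot, y to its left, z up, the work surface at z = 0. Lengths are in mm, angles in rad, forces in N, time in s.
With the tool pointing down it reaches from about 425 to 875 mm from the base axis. Payload 9.9 kg.
Tool frame: the origin (TCP) lies midway between the tips of the shut fingers; the grasp point (between the pads) lies 19 mm behind it; z points along the fingers, y is the line along which they close (so a half turn about z gives the same grasp; the last joint's range is limited). The gripper opens to 85 mm and grips with 20 to 120 N. Pads are 22 mm wide; open, the fingers measure 114 mm over their backs; the gripper's body (76 mm by 85 mm) begins 54 mm behind the grasp point. The pads swing forward as they close: fully open they stand 13 mm farther back than shut.
Start: joints at [-1.301, 0.576, 0.025, 1.437, -0.015, 1.129, -0.057], TCP at [233.856, 633.198, 203.589] pointing down, gripper open.
Joint ranges: [-2.76, 2.76], [-0.34, 2.15], [-1.52, 1.57], [0.19, 2.46], [-1.09, 4.23], [0.17, 1.99], [-2.82, 2.82]. Speed limits (rad/s): [2.22, 2.22, 3.01, 3.01, 3.14, 3.14, 3.14].

### API

Orientations are given as a unit quaternion [w, x, y, z].
In Python, from cell import env gives the robot as it stands.
- The arm moves only by the tool jog_arm, never from a script. Its argument "increments" is a list of rows, each a list of 3 entries, a list of its own where there are three numbers: the shift along the world's x, y, z in m, then the turn, a rotation vector about the world's x, y, z in degrees, then the finger opening in m, from 0 to 0.0854. In form: [[[tx, ty, tz], [wx, wy, wz], hand], ...]. A call has 1 to 12 rows; each row shifts and turns the commanded pose from where the row before left it; what a row does not reach is not made up. A row lasts 1/8 s, in which the tool goes at most 62.5 mm and 10.7 degrees, less where a joint would pass 70% of its speed; a pose out of reach is approached as far as the arm can. A call with a gripper value outside its range is refused whole. The fingers move at their own pace and stop on an object; "squeeze" is the grip in N (left out, the last holds). Time passes only in rows, so rows that do not move let the fingers close. It gives the time, the measured TCP pose, the force, the opening and the grip force at its end, in the units of the state.
- env.observe(): the state, without advancing time (a new reading comes with each control period).
- env.read_camera(name): name is "scene" or "top"; returns the picture (480x640x3 uint8, red, green, blue); there is no depth.
- env.camera_params(name): a dict with "K" (3x3 intrinsics, pixels), "rvec" (rotation vector, rad) and "tvec" (3), from world to camera coordinates, as OpenCV has them. Camera axes: x right, y down, z forward; pixel columns grow to the right and rows downward; lengths in mm; the calibration is good to about 2 mm. A picture is of the moment at which its call begins. camera_params takes no time and is no camera call.
- env.sign_off(): hands the job in; it is judged then, once.
The state is a dict: "t": time; "q": joint angles; "qd": joint speeds; "joint_efforts": joint torques, N m; "eef_pos": TCP position; "ee_rot": TCP orientation; "contact_force": force on the tool from outside, world axes, zero at the start; "ft_torque": the same for the moment, N m; "gripper_width": finger opening in mm; "finger_force": force on a finger pad.
Only numpy, scipy, OpenCV 4.12 (cv2) and the standard library are available. Lean on these libraries where they do the work, as an engineer would, in place of code of your own. Each camera call takes 0.05 s, during which the arm holds its last target. There are 200 camera calls.

### The job

The striped tile in the press mould is dry. Lift the mould's top plate by its wooden grip straight up off the two guide pins, level, so that it neither cocks nor binds on them, and set it down flat, square and wholly on the slatted drying rack; then take the tile out of the mould and lay it flat, lengthwise, in the middle of the one empty plaster bat on the ware board. Set both down without dropping them, let go, and leave the finished tiles and everything else on the bench where they stand.

Things in the scene. Friction and masses are not known exactly. Their poses are not given: they have to be found in the camera images.
- mould: Fixed lower half of the press mould: plywood base 220 x 140 x 12 mm with a white plaster block 196 (x) x 120 (y) mm. Origin: centre of the base's underside, z up. A flat channel floor, 36 mm above the origin, runs across the middle (x -50 to +50 mm), open at both y sides; beyond it, at each x end, a plaster land rises to 56 mm. Each land carries a guide pin.
- pin_a (a point): Top of one of the mould's two fixed upright steel guide pins, 10 mm in diameter: at x +74, y +30 mm in the mould, 102 mm above the mould's origin, 46 mm above its land.
- pin_b (a point): Top of the other guide pin, alike, at x -74, y -30 mm in the mould.
- press_plate: Loose top plate of the mould, 0.35 to 0.6 kg. Origin: centre of the lower face of its plaster pad (94 x 96 x 10 mm), z up, x along its length. Above the pad a plywood plate 190 (x) x 112 (y) x 18 mm with two 12 mm holes for the pins. It starts on the lands, its axes along the mould's, origin 46 mm above the mould's, and is off the pins once raised 46 mm. Set down, it rests on the pad.
- plate_grip (a point): Middle of the plate's dark wooden grip bar, 52 mm above the plate's origin, straight over its centre of mass. The bar runs along the plate's x: 80 mm long, 22 mm wide (y), from 24 mm below this point (solid down to the plywood) to 14 mm above it. At the start the pins stand 28 mm out of the plywood, as high as 4 mm above this point.
- tile: The dry nerikomi tile to take out, 92 (x) x 50 (y) x 9 mm, 85 g, with maroon, ochre and black stripes along x. Origin: centre of its underside. At the start it lies on the channel floor of the mould under the plate, within a few mm of its middle, long side along the mould's x, 1 mm below the pad. Grip it across its 50 mm width through the open sides of the channel.
- rack: Fixed slatted drying rack, 240 (x) x 150 (y) mm, made of 7 slats (20 mm wide, along y, 36.5 mm apart) on two bearers. Origin: centre of its underside; slat tops 30 mm above it. Empty at the start. The plate goes here, its length along the rack's x (either way round), origin over the middle.
- ware_board: Fixed wooden ware board, 280 (x) x 140 (y) x 15 mm. Origin: centre of its underside. Three plaster bats lie on it in a row along its x, 88 mm apart, the middle one at its centre.
- bat_empty: The empty plaster bat, fixed on the ware board at any of its three places: 72 (x) x 112 (y) x 7 mm, pale grey. Origin: centre of its underside, so the top is 7 mm above it. Its long side is y: the tile goes in the middle with the tile's long side along the bat's y (either way round).
- bat_a: A like bat, same size and axes, taken by finished tile done_a.
- bat_b: A like bat, same size and axes, taken by finished tile done_b.
- done_a: Finished tile lying on bat_a, long side along the bat's y; black, brown and cream stripes, 92 x 50 x 9 mm. Origin: centre of its underside. Leave it.
- done_b: Finished tile lying on bat_b, long side along the bat's y; ochre and cream stripes, 92 x 50 x 9 mm. Origin: centre of its underside. Leave it.
- slip_bottle: Bystander: cream squeeze bottle with a pointed spout, 52 mm in diameter, 155 mm tall, upright. Origin: centre of its underside. It and the next three stand in the gaps between mould, rack and board.
- oxide_jar: Bystander: red-brown jar with a black cap, 56 mm in diameter, 72 mm tall. Origin: centre of its underside.
- glaze_jar: Bystander: blue-grey jar with a white cap, 52 mm in diameter, 85 mm tall. Origin: centre of its underside.
- tea_bowl: Bystander: small buff cup, 56 mm in diameter, 52 mm tall. Origin: centre of its underside.
- water_bowl: Bystander: steel water bowl, 144 mm in diameter, 52 mm tall, towards the far side of the bench. Origin: centre of its underside.
- trim_knife: Bystander: trimming knife with a yellow handle, 160 mm long, 11 mm thick, lying towards the far side of the bench. Origin: about its middle, on the bench.
There are look-alikes about, which are no part of the job. Leave any red look-alike of the press_plate alone.

How it is judged (in metres and radians):
On the way, in this order (a step that is already met when the one before it is completed fails the run):
1. the top plate is lifted clear of the guide pins (z of press_plate in the frame of mould above 0.094 m), for 0.1 s.
2. the top plate lies flat and square on the drying rack, let go (x of press_plate in the frame of rack between -0.025 and 0.025 m and y of press_plate in the frame of rack between -0.019 and 0.019 m and z of press_plate in the frame of rack between 0.025 and 0.035 m and angle between the x axis of press_plate and the x axis of rack, either way round below 0.15 rad and angle between press_plate's own z axis and vertical below 0.06 rad and contact force between the fingers and press_plate below 0.1 N), for 0.2 s.
At the end, for the whole second after the job is handed in: Plate released flat on the rack, centred within 25 mm along and 19 mm across, square within 8.5 degrees; tile released flat on the empty bat, centred within 12 mm each way, its length within 10 degrees of the bat's long side; both flat within 3.4 degrees and at rest (all of step 2 and x of tile in the frame of bat_empty between -0.012 and 0.012 m and y of tile in the frame of bat_empty between -0.012 and 0.012 m and z of tile in the frame of bat_empty between 0.004 and 0.01 m and angle between the x axis of tile and the y axis of bat_empty, either way round below 0.17 rad and angle between tile's own z axis and vertical below 0.06 rad and contact force between the fingers and tile below 0.1 N and linear speed of each of press_plate, tile below 0.02 m/s); the robot touches nothing.
It fails at once if the plate is cocked more than 3.4 degrees while still on the pins (horizontal distance between press_plate and mould below 0.03 m and z of press_plate in the frame of mould below 0.092 m and angle between press_plate's own z axis and vertical above 0.06 rad).
It fails at once if the plate binds on the mould with more than 15 N while being drawn up the pins (horizontal distance between press_plate and mould below 0.03 m and z of press_plate in the frame of mould between 0.05 and 0.092 m and contact force between press_plate and mould above 15 N).
It fails at once if the plate is let go in the air or dropped on the rack from more than 12 mm (contact force between the fingers and press_plate below 0.1 N and (height (world z) of press_plate above 0.065 m or (horizontal distance between press_plate and rack below 0.1 m and height (world z) of press_plate above 0.042 m))).
It fails at once if the tile is let go in the air or dropped on the bat from more than 10 mm (contact force between the fingers and tile below 0.1 N and (height (world z) of tile above 0.05 m or (horizontal distance between tile and bat_empty below 0.06 m and height (world z) of tile above 0.032 m))).
It fails at once if a finished tile is shifted by more than 8 mm, or another thing on the bench moved by more than 15 mm or tipped (distance of any of done_a, done_b from where it was at the start of the episode above 0.008 m or distance of any of slip_bottle, oxide_jar, glaze_jar, tea_bowl, water_bowl, trim_knife from where it was at the start of the episode above 0.015 m or angle between any of slip_bottle, oxide_jar, glaze_jar, tea_bowl, water_bowl's own z axis and vertical above 0.3 rad).
It also fails if it takes over 72 s, if anything falls off the work surface, if the arm or the gripper's body presses on something with over 40 N, if the wrist force passes 120 N, or if a joint passes its speed limit or range.

## Working session

There is one attempt and no reset: what is moved stays moved. The work goes in short steps, Python scripts to look and compute and a tool call to move; the robot and the scene stay as the last step left them, time stands still between calls to the robot, and variables do not carry over. Pictures are saved under pics/ and viewed, at most 10 in all, crops included, and the job is handed in when it is done.

Besides the shell and the picture viewer there is one more tool, called after ">>>" as name(argument=value, ...) on one line, values as JSON. jog_arm: Moves the arm, as the interface text tells. Its arguments: {"type":"object","properties":{"increments":{"type":"array","items":{"type":"array"}},"squeeze":{"type":"number"}},"required":["increments"]}

```bash
mkdir -p pics
python3 - <<'E'
from cell import env
import cv2,numpy as np
for n in("scene","top"):
    cv2.imwrite(f"pics/{n}0.png",env.read_camera(n)[:,:,::-1]); p=env.camera_params(n); print(n,p)
s=env.observe();print(s['t'],s['eef_pos'],s['ee_rot'],s['gripper_width'])
E
```

```text
scene {'K': array([[511.18017457,   0.        , 320.42153286],
       [  0.        , 511.18017457, 240.56301752],
       [  0.        ,   0.        ,   1.        ]]), 'rvec': array([ 1.80655024,  1.322264  , -0.68419899]), 'tvec': array([-126.06360782, -152.60407798, 1490.39399069])}
top {'K': array([[458.20642722,   0.        , 309.03958118],
       [  0.        , 458.20642722, 239.98150785],
       [  0.        ,   0.        ,   1.        ]]), 'rvec': array([ 2.11326888, -2.12462273,  0.19545609]), 'tvec': array([ -4.53002046, 484.7306305 , 905.8615087 ])}
0.1 [233.69526491 632.79181878 202.8434165 ] [-9.48088958e-05  1.75953590e-01  9.84398190e-01 -7.27458791e-04] 85.29163895727842
```

View pics/top0.png

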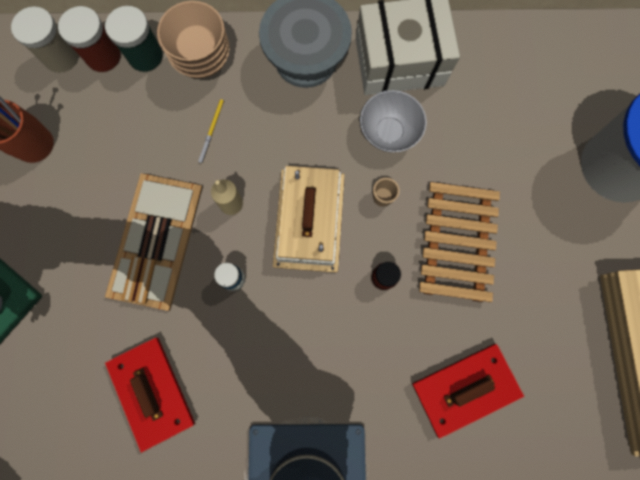

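View pics/scene0.png

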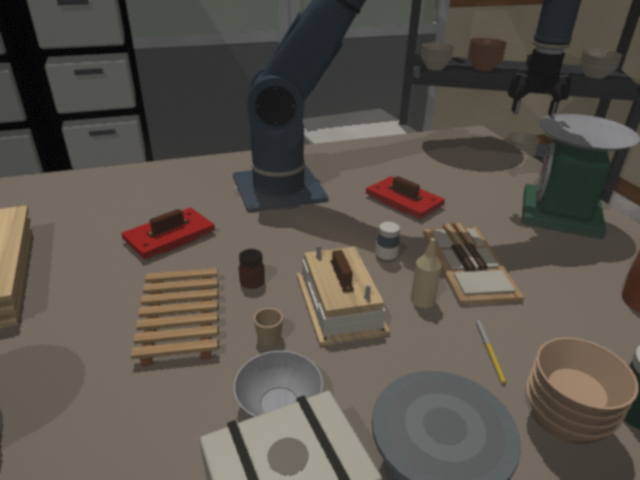

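Run:
```python
import cv2,numpy as np
t=cv2.imread("pics/top0.png")
c=lambda x,y,w,h,s:cv2.resize(t[y:y+h,x:x+w],None,fx=s,fy=s,interpolation=cv2.INTER_CUBIC)
cv2.imwrite("pics/c1.png",np.hstack([c(265,155,90,130,4.),c(415,175,90,130,4.)]))
cv2.imwrite("pics/c2.png",c(95,165,120,150,4.))
```

```text
(no output)
```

View pics/c1.png

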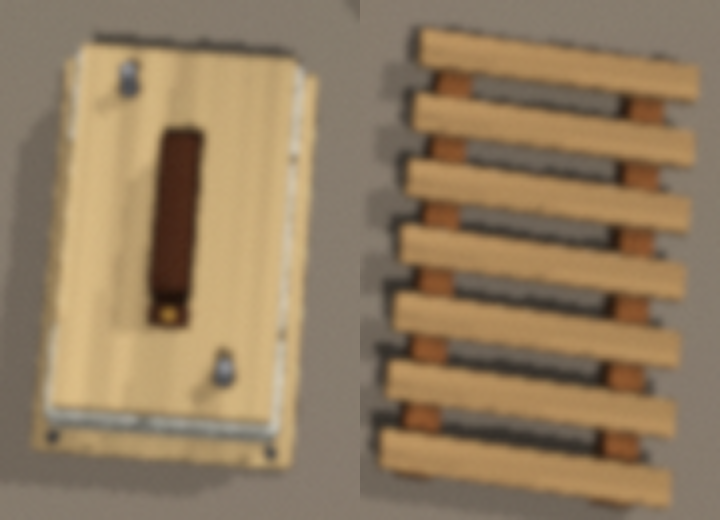

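View pics/c2.png

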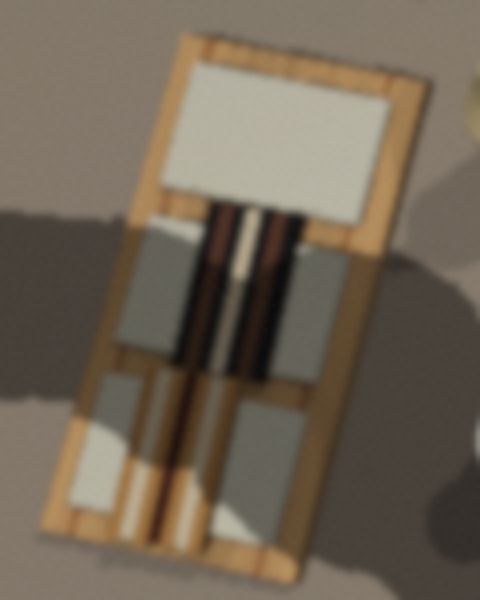

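```bash
cat > h.py <<'E'
import cv2,numpy as np
from scipy.optimize import least_squares
def proj(P,p): return cv2.projectPoints(np.array(P,float),p["rvec"],p["tvec"],p["K"],None)[0][:,0]
def world(v,L):
    c,s=np.cos(v[2]),np.sin(v[2]);L=np.array(L,float)
    return np.c_[v[0]+c*L[:,0]-s*L[:,1],v[1]+s*L[:,0]+c*L[:,1],L[:,2]]
def fit(L,px,p,v0):
    r=least_squares(lambda v:(proj(world(v*[1,1,.01],L),p)-px).ravel(),np.array(v0)*[1,1,100])
    v=r.x*[1,1,.01]; return v,r.fun.reshape(-1,2)
def back(px,z,p):
    R=cv2.Rodrigues(p["rvec"])[0];C=-R.T@p["tvec"];d=R.T@np.linalg.inv(p["K"])@[px[0],px[1],1];return C+d*(z-C[2])/d[2]
E
python3 - <<'E'
from cell import env
from h import *
p=env.camera_params("top");np.set_printoptions(precision=3,suppress=True)
C=-cv2.Rodrigues(p["rvec"])[0].T@p["tvec"];print("cam",C)
o=lambda a,x0,y0,s=4.:np.array([[x0+(u+.5)/s-.5,y0+(v+.5)/s-.5] for u,v in a])
L=[(74,30,102),(-74,-30,102)]+[(40,11,112),(40,-11,112),(-40,11,112),(-40,-11,112)]+[(95,56,74),(-95,56,74),(-95,-56,74)]
px=o([(128,62),(224,352),(165,128),(202,130),(150,297),(187,300),(84,43),(50,408),(273,422)],265,155)
print("mould",*fit(L,px,p,[500,0,-.05]))
L=[(119.5,75,30),(119.5,-75,30),(-119.5,75,30),(-119.5,-75,30)]
print("rack",*fit(L,o([(420,30),(699,68),(380,467),(670,505)],325,175),p,[500,-280,-.1]))
L=[(36,56,22),(36,-56,22),(-36,-56,22),(-36,56,22)]
print("bat",*fit(L,o([(195,63),(390,98),(358,222),(162,187)],95,165),p,[500,280,-.2]))
L=[(140,70,15),(140,-70,15),(-140,-70,15),(-140,70,15)]
print("board",*fit(L,o([(183,33),(430,78),(297,583),(42,530)],95,165),p,[500,280,-.2]))
for n,q,z in[("bottle base",(229,203),10),("glaze top",(227,274),85),("tea top",(386,188),52),("oxide top",(386,274),72)]: print(n,back(q,z,p))
E
```

```text
cam [304.868 -12.409 981.056]
mould [537.936  -6.883  -0.082] [[-0.029  1.497]
 [ 0.377  3.456]
 [-1.286  0.359]
 [ 0.57   0.666]
 [-0.805 -2.465]
 [ 1.237 -2.374]
 [-0.193  0.266]
 [ 0.035 -1.027]
 [ 0.074 -0.288]]
rack [ 485.447 -325.807   -0.143] [[ 0.103 -0.352]
 [-0.021 -0.762]
 [-0.221  0.211]
 [ 0.14   0.8  ]]
bat [579.414 308.43   -0.191] [[-0.491 -0.361]
 [ 0.435 -0.12 ]
 [ 0.677  0.476]
 [-0.628 -0.034]]
board [493.813 325.735  -0.206] [[ 0.136 -0.376]
 [-0.34   0.351]
 [ 0.391  0.096]
 [-0.198 -0.077]]
bottle base [575.363 168.355  10.   ]
glaze top [410.102 154.245  85.   ]
tea top [ 594.213 -169.955   52.   ]
oxide top [ 409.887 -160.076   72.   ]
```

Run:
```python
import cv2,numpy as np
t=cv2.imread("pics/scene0.png")
cv2.imwrite("pics/c3.png",cv2.resize(t[225:350,285:405],None,fx=5,fy=4.8,interpolation=cv2.INTER_CUBIC))
```

```text
(no output)
```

View pics/c3.png

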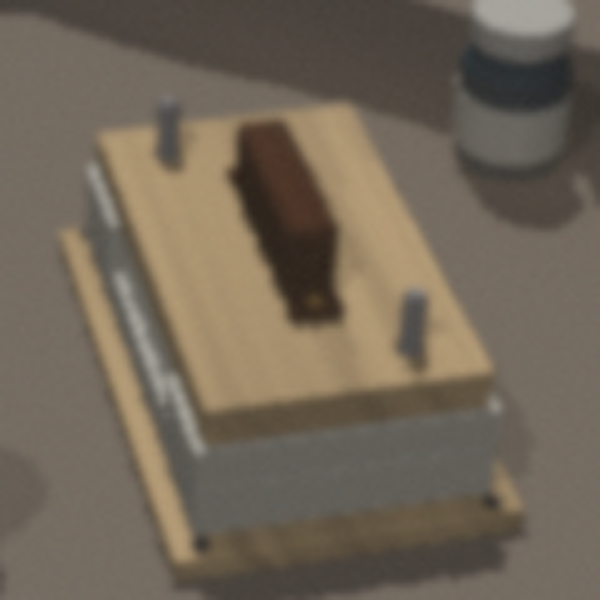

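Run:
```python
from cell import env
from h import *
np.set_printoptions(precision=2,suppress=True)
o=lambda a,x0,y0,s=4.,sy=None:np.array([[x0+(u+.5)/s-.5,y0+(v+.5)/(sy or s)-.5] for u,v in a])
L1=[(74,30,102),(-74,-30,102),(40,11,112),(40,-11,112),(95,56,74),(-95,56,74),(-95,-56,74)]
px1=o([(128,70),(224,362),(165,128),(202,130),(84,43),(50,408),(273,422)],265,155)
L2=[(-95,-56,74),(-95,56,74),(95,-56,74),(95,56,74),(-74,-30,102),(74,30,102),(-40,-11,112),(-40,11,112),(40,-11,112),(40,11,112)]
px2=o([(97,133),(350,103),(207,415),(493,375),(168,101),(415,295),(240,128),(288,122),(283,232),(334,225)],285,225,5.,4.8)
a,b=env.camera_params("top"),env.camera_params("scene")
print(*fit(L1,px1,a,[538,0,-.08]));print(*fit(L2,px2,b,[538,0,-.08]))
```

```text
[538.07  -7.01  -0.08] [[ 0.05 -0.57]
 [ 0.43  0.9 ]
 [-1.21  0.29]
 [ 0.64  0.61]
 [-0.11  0.2 ]
 [ 0.08 -1.1 ]
 [ 0.12 -0.34]]
[538.27  -3.46  -0.09] [[ 0.06  0.39]
 [-0.13  0.86]
 [-0.92 -0.22]
 [-0.12  0.03]
 [ 0.23  0.26]
 [-0.04 -0.14]
 [-1.13 -1.25]
 [-0.23 -1.2 ]
 [ 0.66  0.56]
 [ 1.6   0.63]]
```

>>> jog_arm(increments=[[[0.022,-0.046,0.002],[0,0,1.3],0.085],[[0.022,-0.046,0.002],[0,0,1.3],0.085],[[0.022,-0.046,0.002],[0,0,1.3],0.085],[[0.022,-0.046,0.002],[0,0,1.3],0.085],[[0.022,-0.046,0.002],[0,0,1.3],0.085],[[0.022,-0.046,0.002],[0,0,1.3],0.085],[[0.022,-0.046,0.002],[0,0,1.3],0.085],[[0.022,-0.046,0.002],[0,0,1.3],0.085],[[0.022,-0.046,0.002],[0,0,1.3],0.085],[[0.022,-0.046,0.002],[0,0,1.3],0.085],[[0.022,-0.046,0.002],[0,0,1.3],0.085],[[0.022,-0.046,0.002],[0,0,1.1],0.085]], squeeze=40)

```text
t: 1.6
eef_pos: [498.2, 79.7, 227.6]
ee_rot: [-0.0, 0.042, 0.999, 0.0]
contact_force: [0.9, 0.3, -0.0]
gripper_width: 85.2
finger_force: 0.0
```

>>> jog_arm(increments=[[[0.02,-0.043,-0.02],[0,0,0],0.06],[[0.02,-0.043,-0.02],[0,0,0],0.06],[[0,0,-0.03],[0,0,0],0.06],[[0,0,-0.03],[0,0,0],0.06],[[0,0,0],[0,0,0],0.06],[[0,0,0],[0,0,0],0.06]])

```text
t: 2.35
eef_pos: [538.3, -4.7, 128.4]
ee_rot: [0.0, 0.042, 0.999, 0.0]
contact_force: [0.2, 0.2, 0.6]
gripper_width: 59.8
finger_force: 0.0
```

Run:
```python
from cell import env
import cv2,numpy as np
a=env.read_camera("scene")[:,:,::-1];b=env.read_camera("top")[:,:,::-1]
f=lambda t,x,y:cv2.resize(t[y:y+150,x:x+100],None,fx=4,fy=4,interpolation=cv2.INTER_CUBIC)
cv2.imwrite("pics/c4.png",np.hstack([f(a,295,195),f(b,260,150)]))
print(env.observe()['eef_pos'])
```

```text
[538.68225893  -4.61987046 128.88648649]
```

View pics/c4.png

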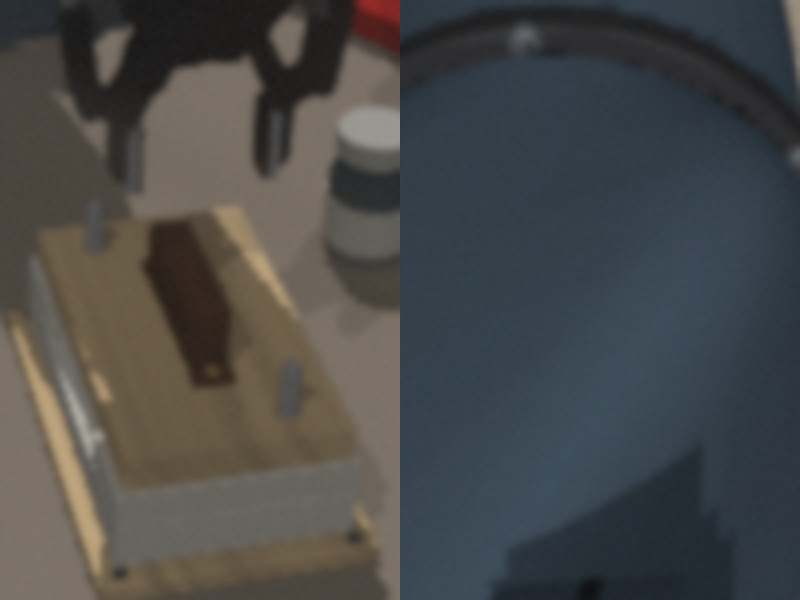

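The scene crop shows the fingers straddling the bar (tips at crop (133,190) and (268,170), the bar between). The top view is blocked by the arm. I'll descend and close softly.

>>> jog_arm(increments=[[[0,0,-0.024],[0,0,0],0.06],[[0,0,-0.024],[0,0,0],0.06],[[0,0,0],[0,0,0],0.045],[[0,0,0],[0,0,0],0.035],[[0,0,0],[0,0,0],0.03],[[0,0,0],[0,0,0],0.026]], squeeze=20)

```text
t: 3.2
eef_pos: [538.3, -4.8, 80.3]
ee_rot: [0.001, 0.042, 0.999, 0.0]
contact_force: [-0.1, 1.3, -0.2]
gripper_width: 25.8
finger_force: 0.0
```

>>> jog_arm(increments=[[[0,0,0],[0,0,0],0.022],[[0,0,0],[0,0,0],0.018],[[0,0,0],[0,0,0],0.01],[[0,0,0],[0,0,0],0.01]], squeeze=30)

```text
t: 3.7
eef_pos: [538.1, -5.1, 80.1]
ee_rot: [0.0, 0.043, 0.999, -0.0]
contact_force: [-1.4, -1.7, 5.5]
gripper_width: 20.8
finger_force: 29.3
```

Run:
```python
from cell import env
for i in range(1):
    s=env.observe();print(s['eef_pos'],s['ee_rot'],s['contact_force'],s['ft_torque'],s['gripper_width'],s['finger_force'])
```

```text
[538.1266372   -5.06104334  80.14874861] [ 3.89526609e-04  4.25954045e-02  9.99092325e-01 -7.42634102e-05] [-1.41963185 -1.73975101  5.4502575 ] [-0.23462584  0.22566758  0.03673386] 20.78724583945941 29.253796935081482
```

>>> jog_arm(increments=[[[0,0,0],[0,0,0],0.005],[[0,0,0],[0,0,0],0.005],[[0,0,0.001],[0,0,0],0.005],[[0,0,0.001],[0,0,0],0.005],[[0,0,0.001],[0,0,0],0.005],[[0,0,0],[0,0,0],0.005]], squeeze=70)

```text
t: 4.45
eef_pos: [537.6, -4.9, 82.4]
ee_rot: [-0.0, 0.043, 0.999, -0.0]
contact_force: [-0.3, -1.6, -4.7]
gripper_width: 19.0
finger_force: 68.7
```

Run:
```python
from cell import env
s=env.observe();print(s['eef_pos'],s['ee_rot'],s['contact_force'],s['ft_torque'],s['gripper_width'],s['finger_force'])
```

```text
[537.63480263  -4.93974663  82.4237554 ] [-2.56330371e-04  4.25189776e-02  9.99095620e-01 -1.10894946e-04] [-0.26146324 -1.56787035 -4.74671805] [-0.44293958 -0.01718972  0.06333454] 18.96823628792482 68.70152950286865
```

>>> jog_arm(increments=[[[0,0,0.004],[0,0,0],0.005],[[0,0,0.004],[0,0,0],0.005],[[0,0,0.004],[0,0,0],0.005]])

```text
t: 4.82
eef_pos: [537.7, -4.9, 94.9]
ee_rot: [-0.0, 0.043, 0.999, -0.0]
contact_force: [0.3, -2.7, -6.1]
gripper_width: 18.8
finger_force: 68.7
```

>>> jog_arm(increments=[[[0,-0.0003,0.005],[0,0,0],0.005],[[0,0,0.005],[0,0,0],0.005],[[0,0,0.005],[0,0,0],0.005]])

```text
t: 5.2
eef_pos: [537.9, -5.0, 110.0]
ee_rot: [0.0, 0.042, 0.999, 0.0]
contact_force: [0.2, -1.4, -4.8]
gripper_width: 18.8
finger_force: 68.8
```

>>> jog_arm(increments=[[[0,0,0.005],[0,0,0],0.005],[[0,0,0.005],[0,0,0],0.005],[[0,0,0.006],[0,0,0],0.005],[[0,0,0.008],[0,0,0],0.005],[[0,0,0.012],[0,0,0],0.005],[[0,0,0.012],[0,0,0],0.005]])

```text
t: 5.95
eef_pos: [538.0, -5.1, 158.6]
ee_rot: [0.0, 0.043, 0.999, 0.0]
contact_force: [-0.1, -0.2, -4.0]
gripper_width: 18.7
finger_force: 68.9
```

>>> jog_arm(increments=[[[-0.002,-0.012,0],[0,0,0],0.005],[[-0.004,-0.025,0],[0,0,-0.3],0.005],[[-0.006,-0.037,0],[0,0,-0.5],0.005],[[-0.007,-0.043,0],[0,0,-0.5],0.005],[[-0.007,-0.043,0],[0,0,-0.5],0.005],[[-0.007,-0.043,0],[0,0,-0.5],0.005],[[-0.007,-0.043,0],[0,0,-0.5],0.005],[[-0.006,-0.037,0],[0,0,-0.5],0.005],[[-0.004,-0.025,0],[0,0,0],0.005],[[-0.002,-0.013,0],[0,0,0],0.005],[[0,0,0],[0,0,0],0.005]])

```text
t: 7.32
eef_pos: [485.2, -326.8, 157.3]
ee_rot: [-0.0, 0.072, 0.997, 0.0]
contact_force: [0.3, 0.1, -5.0]
gripper_width: 18.8
finger_force: 69.0
```

Run:
```python
from cell import env
import cv2,numpy as np
a=env.read_camera("scene")[:,:,::-1]
cv2.imwrite("pics/c5.png",cv2.resize(a[190:365,120:345],None,fx=3.4,fy=3.4,interpolation=cv2.INTER_CUBIC))
s=env.observe();print(s['eef_pos'],s['ee_rot'],s['contact_force'])
```

```text
[ 485.73886215 -325.50280514  157.320652  ] [-2.07198726e-04  7.12508691e-02  9.97458329e-01  3.91541988e-04] [ 0.31900321 -0.21157563 -4.63633546]
```

View pics/c5.png

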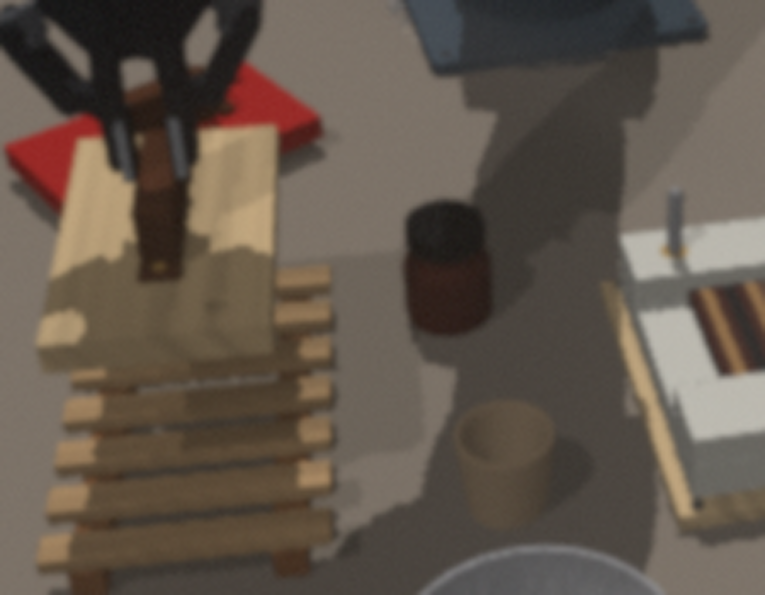

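Run:
```python
from cell import env
from h import *
np.set_printoptions(precision=2,suppress=True)
b=env.camera_params("scene")
z=151.3
px=np.array([[120+u/3.4-.35,190+v/3.4-.35] for u,v in[(75,140),(278,127),(38,346),(275,343)]])
print(*fit([(-95,-56,z),(-95,56,z),(95,-56,z),(95,56,z)],px,b,[485,-326,-.14]))
L=[(-119.5,-75,30),(-119.5,75,30),(119.5,-75,30),(119.5,75,30)]
px=np.array([[120+u/3.4-.35,190+v/3.4-.35] for u,v in[(331,264),(38,567),(331,540)]])
R=[(-119.5,75,30),(119.5,-75,30),(119.5,75,30)]
px[1:,1]-=(25/3.4)  # lower edge of front face -> top edge approx
print(*fit(R,px,b,[485,-326,-.14]))
```

```text
[ 490.25 -323.35   -0.14] [[ 1.3   1.3 ]
 [ 0.    0.88]
 [-0.31  1.91]
 [-0.82 -3.47]]
[ 474.04 -320.42   -0.16] [[ 0.45 -2.83]
 [-0.22  1.15]
 [-0.13  0.68]]
```

>>> jog_arm(increments=[[[0,0,-0.01],[0,0,0],0.005],[[0,0,-0.02],[0,0,0],0.005],[[0,0,-0.025],[0,0,0],0.005],[[0,0,-0.02],[0,0,0],0.005],[[0,0,-0.008],[0,0,0],0.005],[[0,0,-0.004],[0,0,0],0.005],[[0,0,-0.002],[0,0,0],0.005],[[0,0,-0.002],[0,0,0],0.005],[[0,0,0],[0,0,0],0.005]])

```text
t: 8.5
eef_pos: [486.0, -326.2, 66.9]
ee_rot: [0.0, 0.071, 0.997, -0.0]
contact_force: [0.5, 1.1, -4.4]
gripper_width: 19.1
finger_force: 69.0
```

>>> jog_arm(increments=[[[0,0,-0.001],[0,0,0],0.005],[[0,0,-0.001],[0,0,0],0.005],[[0,0,-0.001],[0,0,0],0.005],[[0,0,0],[0,0,0],0.005]])

```text
t: 9.0
eef_pos: [485.9, -326.2, 64.4]
ee_rot: [0.0, 0.071, 0.997, -0.0]
contact_force: [-1.9, 2.6, 5.7]
gripper_width: 18.8
finger_force: 70.2
```

>>> jog_arm(increments=[[[0,0,0],[0,0,0],0.01],[[0,0,0],[0,0,0],0.025],[[0,0,0],[0,0,0],0.035],[[0,0,0],[0,0,0],0.05],[[0,0,0.01],[0,0,0],0.055],[[0,0,0.03],[0,0,0],0.06],[[0,0,0.05],[0,0,0],0.06],[[0,0,0.04],[0,0,0],0.065],[[0,0,0],[0,0,0],0.07]], squeeze=20)

```text
t: 10.12
eef_pos: [487.4, -327.4, 197.6]
ee_rot: [0.003, 0.071, 0.997, -0.001]
contact_force: [0.2, -0.1, -0.4]
gripper_width: 69.7
finger_force: 0.0
```

>>> jog_arm(increments=[[[0.0,0.055,0],[0,0,0],0.07],[[0.0,0.055,0],[0,0,0],0.07],[[0.0,0.055,0],[0,0,0],0.07],[[0,0.0,0],[0,0,0],0.07]])

```text
t: 10.62
eef_pos: [485.9, -156.2, 193.2]
ee_rot: [-0.001, 0.068, 0.998, 0.001]
contact_force: [0.3, 0.4, -0.6]
gripper_width: 70.3
finger_force: 0.0
```

Run:
```python
from cell import env
import cv2,numpy as np
a=env.read_camera("scene")[:,:,::-1]
b=env.read_camera("top")[:,:,::-1]
f=lambda t,x,y,w:cv2.resize(t[y:y+140,x:x+w],None,fx=4,fy=4,interpolation=cv2.INTER_CUBIC)
cv2.imwrite("pics/c6.png",np.hstack([f(a,293,235,100),f(b,415,170,95)]))
s=env.observe();print(s['eef_pos'],s['ee_rot'],s['contact_force'])
```

```text
[ 485.65892134 -160.80740331  193.39820994] [-2.59358237e-04  7.05254750e-02  9.97509939e-01 -1.05180594e-04] [-0.21394205 -0.79448232 -0.71033476]
```

View pics/c6.png

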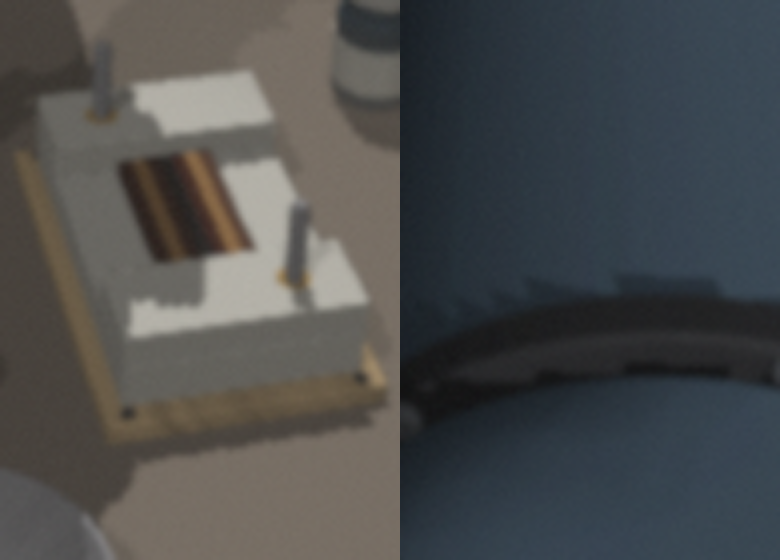

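Run:
```python
from cell import env
from h import *
np.set_printoptions(precision=2,suppress=True)
b=env.camera_params("scene")
g=lambda u,v:(293+(u+.5)/4-.5,235+(v+.5)/4-.5)
A=back(g(120,163),45,b);B=back(g(208,150),45,b)
print(A,B,np.linalg.norm(A-B), back(g(157,263),45,b),back(g(253,246),45,b))
px=np.array([g(120,163),g(208,150)]);v,r=fit([(-46,-25,45),(-46,25,45)],px,b,[538,-5,-.085]);print(v,r)
# mould check: pin tops
px=np.array([g(102,45),g(300,206)]);print(fit([(-74,-30,102),(74,30,102)],px,b,[538,-5,-.085])[0])
```

```text
[489.56 -25.31  45.  ] [492.15  23.04  45.  ] 48.41901097891428 [571.48 -33.53  45.  ] [572.96  16.66  45.  ]
[536.79  -2.88  -0.04] [[-0.31  0.15]
 [ 0.31 -0.17]]
[538.56  -3.81  -0.08]
```

The tile lies square in the channel, its far corners at crop (120,163) and (208,150), centre about (537, -4). Moving over it.

>>> jog_arm(increments=[[[0.017,0.052,0],[0,0,1.2],0.07],[[0.017,0.052,0],[0,0,1.2],0.07],[[0.017,0.053,0],[0,0,1.2],0.07],[[0,0,-0.04],[0,0,0],0.07],[[0,0,-0.04],[0,0,0],0.07],[[0,0,-0.04],[0,0,0],0.07],[[0,0,-0.03],[0,0,0],0.07],[[0,0,0],[0,0,0],0.065],[[0,0,0],[0,0,0],0.06]])

```text
t: 11.85
eef_pos: [537.6, -5.2, 44.4]
ee_rot: [0.0, 0.041, 0.999, -0.0]
contact_force: [0.1, -0.0, -0.1]
gripper_width: 59.6
finger_force: 0.0
```

>>> jog_arm(increments=[[[0,0.001,-0.004],[0,0,0],0.06],[[0,0,-0.003],[0,0,0],0.058],[[0,0,-0.002],[0,0,0],0.056],[[0,0,-0.001],[0,0,0],0.056],[[0,0,0],[0,0,0],0.055]])

```text
t: 12.48
eef_pos: [536.8, -3.1, 33.6]
ee_rot: [-0.0, 0.04, 0.999, -0.0]
contact_force: [0.5, -0.1, 0.2]
gripper_width: 54.8
finger_force: 0.0
```

>>> jog_arm(increments=[[[0,0,-0.001],[0,0,0],0.055],[[0,0,-0.001],[0,0,0],0.055],[[0,0,0],[0,0,0],0.055]])

```text
t: 12.85
eef_pos: [536.8, -3.1, 31.5]
ee_rot: [-0.0, 0.04, 0.999, -0.0]
contact_force: [1.0, 0.6, -0.2]
gripper_width: 54.7
finger_force: 0.0
```

>>> jog_arm(increments=[[[0,0,0],[0,0,0],0.051],[[0,0,0],[0,0,0],0.047],[[0,0,0],[0,0,0],0.042],[[0,0,0],[0,0,0],0.042]], squeeze=30)

```text
t: 13.35
eef_pos: [536.8, -3.1, 31.6]
ee_rot: [-0.0, 0.04, 0.999, -0.0]
contact_force: [0.2, -0.1, -0.2]
gripper_width: 42.2
finger_force: 0.0
```

Run:
```python
from cell import env
import cv2
a=env.read_camera("scene")[:,:,::-1]
cv2.imwrite("pics/c7.png",cv2.resize(a[210:360,285:415],None,fx=4,fy=4,interpolation=cv2.INTER_CUBIC))
s=env.observe();print(s['eef_pos'],s['gripper_width'],s['finger_force'])
```

```text
[536.86117663  -3.117256    31.60509736] 41.92402931995626 0.0
```

View pics/c7.png

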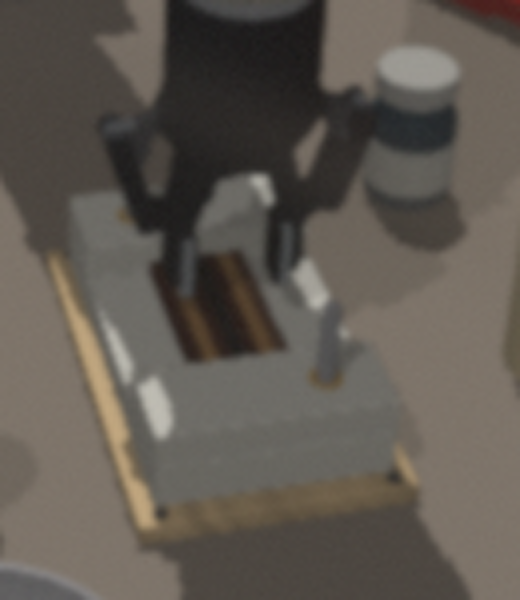

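Run:
```python
from cell import env
from h import *
np.set_printoptions(precision=1,suppress=True)
b=env.camera_params("scene")
g=lambda u,v:(285+(u+.5)/4-.5,210+(v+.5)/4-.5)
for z in(36,41,46,51,56):print(z,back(g(186,297),z,b),back(g(285,279),z,b), back(g(186,360),45,b))
```

```text
36 [511.1 -13.6  36. ] [511.7  41.5  36. ] [568.9 -34.2  45. ]
41 [517.  -15.9  41. ] [517.6  38.9  41. ] [568.9 -34.2  45. ]
46 [522.9 -18.1  46. ] [523.5  36.2  46. ] [568.9 -34.2  45. ]
51 [528.9 -20.4  51. ] [529.4  33.5  51. ] [568.9 -34.2  45. ]
56 [534.8 -22.6  56. ] [535.3  30.8  56. ] [568.9 -34.2  45. ]
```

Fingers at crop (186,297) and (285,279) are above the tile top, so the pad tips sit higher than assumed. Reopening and descending with force watch.

>>> jog_arm(increments=[[[0,0,0],[0,0,0],0.05],[[0,0,0],[0,0,0],0.06],[[0,0,0],[0,0,0],0.06],[[0,0,-0.003],[0,0,0],0.06],[[0,0,-0.002],[0,0,0],0.06],[[0,0,0],[0,0,0],0.06]])

```text
t: 14.15
eef_pos: [536.6, -3.1, 26.3]
ee_rot: [-0.0, 0.04, 0.999, -0.0]
contact_force: [-0.6, 0.4, -0.2]
gripper_width: 60.0
finger_force: 0.0
```

>>> jog_arm(increments=[[[0,0,-0.002],[0,0,0],0.06],[[0,0,-0.002],[0,0,0],0.058],[[0,0,0],[0,0,0],0.056],[[0,0,0],[0,0,0],0.056]])

```text
t: 14.65
eef_pos: [536.9, -3.1, 22.6]
ee_rot: [0.0, 0.04, 0.999, -0.0]
contact_force: [0.6, 0.5, 0.8]
gripper_width: 56.0
finger_force: 0.0
```

>>> jog_arm(increments=[[[0,0,-0.001],[0,0,0],0.056],[[0,0,-0.001],[0,0,0],0.056],[[0,0,-0.001],[0,0,0],0.056],[[0,0,0],[0,0,0],0.056]])

```text
t: 15.15
eef_pos: [536.8, -3.1, 19.5]
ee_rot: [-0.0, 0.04, 0.999, -0.0]
contact_force: [0.6, 0.3, -0.4]
gripper_width: 56.2
finger_force: 0.0
```

>>> jog_arm(increments=[[[0,0,-0.001],[0,0,0],0.056],[[0,0,-0.001],[0,0,0],0.054],[[0,0,0],[0,0,0],0.05],[[0,0,0],[0,0,0],0.047],[[0,0,0],[0,0,0],0.047]], squeeze=30)

```text
t: 15.78
eef_pos: [536.9, -3.1, 17.6]
ee_rot: [0.0, 0.04, 0.999, -0.0]
contact_force: [-0.4, 0.2, 0.1]
gripper_width: 46.7
finger_force: 0.0
```

Run:
```python
from cell import env
from h import *
np.set_printoptions(precision=1,suppress=True)
b=env.camera_params("scene")
def m(name,x0,y0,s,l,r,zt):
    for z in zt:
        A,B=[back((x0+(u+.5)/s-.5,y0+(v+.5)/s-.5),z,b) for u,v in(l,r)];print(name,z,(A+B)[:2]/2,np.linalg.norm(A-B))
m("c5 tcp 485.5,-326,157 w19",120,190,3.4,(123,180),(180,178),(157,170,183))
m("c4 tcp 538,-5,129 w60",295,195,4,(130,190),(268,175),(129,142,155))
m("c7 tcp 537,-3,31.6 w42",285,210,4,(186,297),(285,279),(32,45,58))
```

```text
c5 tcp 485.5,-326,157 w19 157 [ 445.4 -328.3] 30.843379384244173
c5 tcp 485.5,-326,157 w19 170 [ 465.8 -327.9] 30.101345874951406
c5 tcp 485.5,-326,157 w19 183 [ 486.3 -327.5] 29.359312365658713
c4 tcp 538,-5,129 w60 129 [495.1  17.3] 72.30721364656105
c4 tcp 538,-5,129 w60 142 [513.4   9.7] 70.65333817336099
c4 tcp 538,-5,129 w60 155 [531.7   2.2] 68.99946270016112
c7 tcp 537,-3,31.6 w42 32 [506.6  15.9] 55.49786793308384
c7 tcp 537,-3,31.6 w42 45 [522.    9.5] 54.41353136995284
c7 tcp 537,-3,31.6 w42 58 [537.4   3.1] 53.32919480682179
```

Finger tips consistently project about 26–30 mm behind the reported TCP, so I need to go lower (TCP about 11).

>>> jog_arm(increments=[[[0,0,0],[0,0,0],0.055],[[0,0,0],[0,0,0],0.06],[[0,0,0],[0,0,0],0.06],[[0,0,-0.002],[0,0,0],0.06],[[0,0,-0.002],[0,0,0],0.06],[[0,0,-0.001],[0,0,0],0.058],[[0,0,0],[0,0,0],0.055]])

```text
t: 16.65
eef_pos: [536.8, -4.3, 13.1]
ee_rot: [0.0, 0.04, 0.999, -0.001]
contact_force: [-2.1, -3.2, 8.5]
gripper_width: 55.3
finger_force: 4.6
```

>>> jog_arm(increments=[[[0,0,0.001],[0,0,0],0.056],[[0,0,0.0005],[0,0,0],0.056],[[0,0,0],[0,0,0],0.056]])

```text
t: 17.02
eef_pos: [536.8, -3.0, 14.0]
ee_rot: [-0.0, 0.04, 0.999, 0.0]
contact_force: [0.9, -0.7, 0.4]
gripper_width: 55.9
finger_force: 0.0
```

>>> jog_arm(increments=[[[0,0,0.0015],[0,0,0],0.054],[[0,0,0],[0,0,0],0.051],[[0,0,0],[0,0,0],0.047],[[0,0,0],[0,0,0],0.042],[[0,0,0],[0,0,0],0.042]], squeeze=25)

```text
t: 17.65
eef_pos: [536.9, -3.3, 15.7]
ee_rot: [0.0, 0.04, 0.999, -0.0]
contact_force: [-0.8, -0.9, 2.3]
gripper_width: 42.0
finger_force: 1.0
```

>>> jog_arm(increments=[[[0,0,0.003],[0,0,0],0.05],[[0,-0.0013,0],[0,0,0],0.058],[[0,0,0],[0,0,0],0.065],[[0,0,0],[0,0,0],0.065],[[0,0,-0.004],[0,0,0],0.065],[[0,0,-0.003],[0,0,0],0.065],[[0,0,-0.001],[0,0,0],0.065],[[0,0,0],[0,0,0],0.065]])

```text
t: 18.65
eef_pos: [536.7, -4.4, 10.4]
ee_rot: [-0.0, 0.04, 0.999, -0.0]
contact_force: [0.9, 0.0, 0.6]
gripper_width: 64.9
finger_force: 0.0
```

Free at 10.4. Now narrow while watching the force.

>>> jog_arm(increments=[[[0,0,0],[0,0,0],0.06],[[0,0,0],[0,0,0],0.056],[[0,0,0],[0,0,0],0.054],[[0,0,0],[0,0,0],0.054]], squeeze=20)

```text
t: 19.15
eef_pos: [536.9, -4.5, 10.7]
ee_rot: [0.0, 0.04, 0.999, -0.0]
contact_force: [0.5, -0.9, -0.7]
gripper_width: 54.0
finger_force: 0.3
```

>>> jog_arm(increments=[[[0,0,0],[0,0,0],0.051],[[0,0,0],[0,0,0],0.047],[[0,0,0],[0,0,0],0.042],[[0,0,0],[0,0,0],0.042]], squeeze=25)

```text
t: 19.65
eef_pos: [536.9, -4.4, 10.9]
ee_rot: [0.0, 0.04, 0.999, 0.0]
contact_force: [-2.0, -0.1, 6.5]
gripper_width: 48.8
finger_force: 25.4
```

>>> jog_arm(increments=[[[0,0,0],[0,0,0],0.04],[[0,0,0.002],[0,0,0],0.04],[[0,0,0.004],[0,0,0],0.04],[[0,0,0.008],[0,0,0],0.04],[[0,0,0.016],[0,0,0],0.04],[[0,0,0.03],[0,0,0],0.04],[[0,0,0.05],[0,0,0],0.04],[[0,0,0.05],[0,0,0],0.04],[[0,0,0.03],[0,0,0],0.04],[[0,0,0],[0,0,0],0.04]], squeeze=40)

```text
t: 20.9
eef_pos: [538.2, -4.5, 204.0]
ee_rot: [0.003, 0.04, 0.999, 0.0]
contact_force: [-0.0, 0.6, -0.4]
gripper_width: 48.0
finger_force: 41.6
```

>>> jog_arm(increments=[[[0.002,0.013,0],[0,0,3],0.04],[[0.003,0.025,0],[0,0,6],0.04],[[0.004,0.03,0],[0,0,8],0.04],[[0.004,0.03,0],[0,0,8],0.04],[[0.004,0.03,0],[0,0,8],0.04],[[0.004,0.03,0],[0,0,8],0.04],[[0.004,0.03,0],[0,0,8],0.04],[[0.004,0.03,0],[0,0,8],0.04],[[0.004,0.03,0],[0,0,8],0.04],[[0.004,0.03,0],[0,0,8],0.04],[[0.003,0.023,0],[0,0,6],0.04],[[0.002,0.013,0],[0,0,4],0.04]])

```text
t: 22.4
eef_pos: [577.3, 312.1, 198.8]
ee_rot: [-0.001, -0.635, 0.772, 0.001]
contact_force: [-0.2, -0.5, -1.1]
gripper_width: 48.3
finger_force: 41.6
```

>>> jog_arm(increments=[[[0,0,-0.03],[0,0,0],0.04],[[0,0,-0.04],[0,0,0],0.04],[[0,0,-0.04],[0,0,0],0.04],[[0,0,-0.03],[0,0,0],0.04],[[0,0,0],[0,0,0],0.04]])

```text
t: 23.02
eef_pos: [576.1, 309.2, 57.1]
ee_rot: [-0.003, -0.633, 0.774, 0.001]
contact_force: [-0.2, 0.5, -0.9]
gripper_width: 48.0
finger_force: 41.7
```

Run:
```python
from cell import env
import cv2,numpy as np
from h import *
np.set_printoptions(precision=3,suppress=True)
a=env.read_camera("scene")[:,:,::-1]
A=cv2.imread("pics/scene0.png")
f=lambda t:cv2.resize(t[195:320,425:535],None,fx=3.6,fy=4.6,interpolation=cv2.INTER_CUBIC)
cv2.imwrite("pics/c8.png",np.hstack([f(a),f(A)]))
s=env.observe();print(s['eef_pos'],s['ee_rot'],s['q'])
```

```text
[577.413 309.94   59.206] [-0.002 -0.633  0.774  0.001] [-0.409  0.697 -0.26   1.643  0.223  0.834  2.18 ]
```

View pics/c8.png

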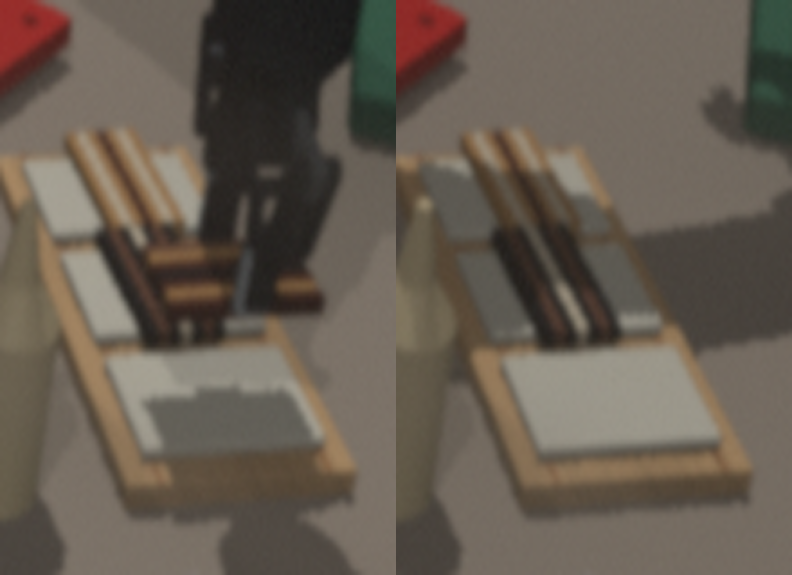

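Run:
```python
from cell import env
from h import *
np.set_printoptions(precision=2,suppress=True)
b=env.camera_params("scene")
g=lambda u,v:(425+(u+.5)/3.6-.5,195+(v+.5)/4.6-.5)
L=[(-36,-56,22),(-36,56,22),(36,56,22),(36,-56,22)]
print("bat",*fit(L,np.array([g(u-396,v) for u,v in[(503,362),(676,347),(719,440),(540,452)]]),b,[579,309,-.2]))
for z in(88,93):print(z,back(g(165,285),z,b),back(g(321,293),z,b),back(g(152,247),z,b))
```

```text
bat [580.81 312.91  -0.22] [[-0.84 -0.89]
 [-0.32  0.14]
 [ 1.27  0.28]
 [-0.15  0.24]]
88 [569.63 272.47  88.  ] [601.06 356.75  88.  ] [540.52 281.85  88.  ]
93 [575.58 267.67  93.  ] [606.75 351.27  93.  ] [546.71 276.97  93.  ]
```

The tile is held level and square, front edge at crop (165,305)–(321,295), and the empty bat is below it. Settling, then lowering.

>>> jog_arm(increments=[[[0,0,-0.02],[0,0,0],0.04],[[0,0,-0.015],[0,0,0],0.04],[[0,0,0],[0,0,0],0.04],[[0,0,0],[0,0,0],0.04]])

```text
t: 23.58
eef_pos: [579.2, 310.0, 26.4]
ee_rot: [0.0, -0.632, 0.775, -0.0]
contact_force: [-0.3, -0.3, -1.4]
gripper_width: 48.0
finger_force: 41.7
```

>>> jog_arm(increments=[[[0.0005,0.0005,-0.012],[0,0,0],0.04],[[0,0,-0.008],[0,0,0],0.04],[[0,0,-0.004],[0,0,0],0.04],[[0,0,-0.002],[0,0,0],0.04],[[0,0,-0.001],[0,0,0],0.04],[[0,0,0],[0,0,0],0.04]])

```text
t: 24.32
eef_pos: [579.4, 310.1, -1.3]
ee_rot: [0.0, -0.632, 0.775, -0.0]
contact_force: [0.3, 0.1, -0.5]
gripper_width: 48.4
finger_force: 41.7
```

>>> jog_arm(increments=[[[0,0,-0.001],[0,0,0],0.04],[[0,0,-0.0005],[0,0,0],0.04],[[0,0,-0.0005],[0,0,0],0.04],[[0,0,0],[0,0,0],0.04]])

```text
t: 24.82
eef_pos: [579.4, 310.1, -2.9]
ee_rot: [0.0, -0.632, 0.775, -0.0]
contact_force: [-1.2, -1.1, 5.5]
gripper_width: 48.3
finger_force: 42.3
```

Contact felt (5.5 N). Releasing, then lifting away.

>>> jog_arm(increments=[[[0,0,0],[0,0,0],0.05],[[0,0,0],[0,0,0],0.056],[[0,0,0],[0,0,0],0.06],[[0,0,0],[0,0,0],0.062],[[0,0,0.01],[0,0,0],0.062],[[0,0,0.03],[0,0,0],0.062],[[0,0,0.05],[0,0,0],0.062],[[0,0,0.06],[0,0,0],0.062],[[0,0,0.05],[0,0,0],0.062],[[0,0,0.02],[0,0,0],0.062],[[0,0,0],[0,0,0],0.062]], squeeze=20)

```text
t: 26.2
eef_pos: [580.1, 310.6, 219.1]
ee_rot: [0.002, -0.632, 0.775, -0.0]
contact_force: [0.7, 0.8, -0.8]
gripper_width: 62.1
finger_force: 0.0
```

>>> jog_arm(increments=[[[-0.01,-0.05,0],[0,0,0],0.062],[[-0.01,-0.055,0],[0,0,0],0.062],[[-0.01,-0.055,0],[0,0,0],0.062],[[-0.01,-0.055,0],[0,0,0],0.062],[[-0.01,-0.055,0],[0,0,0],0.062],[[0,0,0],[0,0,0],0.062],[[0,0,0],[0,0,0],0.062]])

```text
t: 27.08
eef_pos: [529.0, 40.5, 216.0]
ee_rot: [-0.0, -0.632, 0.775, 0.0]
contact_force: [0.9, 1.9, -0.1]
gripper_width: 61.8
finger_force: 0.0
```

Run:
```python
from cell import env
import cv2,numpy as np
from h import *
np.set_printoptions(precision=2,suppress=True)
b=env.read_camera("top").astype(int);p=env.camera_params("top")
cv2.imwrite("pics/t9.png",b[:,:,::-1].astype(np.uint8))
old=cv2.imread("pics/top0.png")[:,:,::-1].astype(int)
# dark (tile) pixels inside the empty bat
Q=proj(world([580,310,-.2],[(36,56,22),(36,-56,22),(-36,-56,22),(-36,56,22)]),p).astype(np.int32)
m=np.zeros((480,640),np.uint8);cv2.fillConvexPoly(m,Q,1)
d=(np.abs(b-old).sum(2)>100)&(m>0)
pts=np.argwhere(d)[:,::-1].astype(np.float32);r=cv2.minAreaRect(pts);print(len(pts),r)
W=np.array([back(q,31,p) for q in cv2.boxPoints(r)]);print(W,W.mean(0))
# chroma map: tile columns/rows, coarse
x0,y0,w,h=cv2.boundingRect(Q)
for row in d[y0:y0+h:2,x0:x0+w:2]:print(''.join('#' if v else '.' for v in row))
s=env.observe();print(s['t'],s['eef_pos'],s['contact_force'])
```

```text
1484 ((162.09616088867188, 199.01922607421875), (53.1474723815918, 33.73197555541992), 11.309932708740234)
[[554.58 370.6   31.  ]
 [628.67 361.23  31.  ]
 [604.3  246.69  31.  ]
 [530.93 257.61  31.  ]] [579.62 309.03  31.  ]
.....#........................
....########..................
....#############.............
....#.##.....##########.......
....#.########....##########..
...##.#############....#######
...#.####################...#.
...#.######################.#.
..##.######################.#.
..##.#####################.##.
..#.######################.#..
..#..#####################.#..
.##.######################.#..
.###########################..
.##.#####################.#...
###......################.#...
..######......##########.##...
.......######......#####.##...
............######.......#....
.................#########....
......................####....
27.125 [529.15  41.28 216.08] [ 0.33 -0.07 -0.41]
```

Run:
```python
import cv2,numpy as np
from cell import env
from h import *
np.set_printoptions(precision=2,suppress=True)
p=env.camera_params("top");b=cv2.imread("pics/t9.png").astype(int);old=cv2.imread("pics/top0.png").astype(int)
def comp(v,hx,hy,z,th,k,zt):
    m=np.zeros((480,640),np.uint8);cv2.fillConvexPoly(m,proj(world(v,[(hx,hy,z),(hx,-hy,z),(-hx,-hy,z),(-hx,hy,z)]),p).astype(np.int32),1)
    d=((np.abs(b-old).sum(2)>th)&(m>0)).astype(np.uint8);d=cv2.morphologyEx(d,cv2.MORPH_CLOSE,np.ones((7,7)) if k<0 else np.ones((1,1)))
    d=cv2.morphologyEx(d,cv2.MORPH_OPEN,np.ones((abs(k),abs(k))))
    n,l,s,c=cv2.connectedComponentsWithStats(d);i=1+np.argmax(s[1:,4])
    r=cv2.minAreaRect(np.argwhere(l==i)[:,::-1].astype(np.float32));W=np.array([back(q,zt,p) for q in cv2.boxPoints(r)])
    print(r,W.mean(0),np.linalg.norm(W[0]-W[1]),np.linalg.norm(W[1]-W[2]))
comp([580,310,-.2],34,54,22,100,5,31)
comp([485,-326,-.143],130,85,45,60,-5,58)
# bench pixels and plate colour along the rack for reference
x0,y0,x1,y1=415,165,505,310
for y in range(y0,y1,5):print(''.join('#' if (b[y,x,2]-b[y,x,0])>45 else '.' for x in range(x0,x1,2)), ''.join('#' if abs(b[y,x]-old[y,x]).sum()>50 else '.' for x in range(x0,x1,2)))
```

```text
((162.62908935546875, 199.4286651611328), (42.94389724731445, 23.870309829711914), 10.885526657104492) [578.55 307.79  31.  ] 52.81869497495861 94.34647433588198
((462.9208068847656, 240.29208374023438), (85.47369384765625, 125.57369232177734), 5.710593223571777) [ 483.3  -322.48   58.  ] 264.2868108470486 178.0936524076134
............................................. #############################################
............................................. #############################################
............................................. #############################################
............................................. #############################################
........###############...................... #############################################
.......###################################... #############.######..#######################
..........#################################.. ##########...#######################..#######
.......####################################.. ##########.##################################
.......###############################
[... 1193 characters left out ...]
####...... ##.###..#####################################
....####################################..... ##.####.#.######################.############
.....###################################..... ##..#....####################################
...#############........###############...... ###.#####.....#.#.###########################
....################################......... #########################.......#############
............############################..... ####.########################################
.............................##########...... ####.########################################
............................................. #############################################
```

```bash
python3 -c "
from cell import env
print(env.sign_off())"
```

```text
the job is handed in; nothing more can be done
None
```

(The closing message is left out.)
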